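Put the hand stamp away in its sliding-cover box

ROBOT

A 6-joint arm with a two-finger parallel gripper is mounted at the origin on the work surface. World frame = base frame: x ahead of the robot, y to its left, z up, the work surface at z = 0. Lengths are in mm, angles in rad, forces in N, time in s.
With the tool pointing down it reaches from about 275 to 1000 mm from the base axis. Payload 8.4 kg.
Tool frame: the origin (TCP) lies midway between the tips of the shut fingers; the grasp point (between the pads) lies grip_depth behind it (grip_depth is the distance from the TCP to the grasp point, in mm); z points along the fingers, y is the line along which they close (so a half turn about z gives the same grasp; the last joint's range is limited). The gripper opens to 85 mm and grips with 20 to 120 N. Pads are 22 mm wide; open, the fingers measure 114 mm over their backs; the gripper's body (76 mm by 85 mm) begins 54 mm behind the grasp point. The pads swing forward as they close: fully open they stand 13 mm farther back than shut.
Start: joints at [1.312, 0.353, 1.633, -0, 1.155, -0.002], TCP at [158.74, 604.508, 231.281] pointing down, gripper open.
Joint ranges: [-2.63, 2.63], [-0.92, 2.1], [0.06, 2.66], [-1.3, 4.44], [0, 2.69], [-3.02, 3.02]. Speed limits (rad/s): [2.22, 2.22, 2.79, 3.14, 3.14, 3.14].

INTERFACE

Orientations are given as [roll, pitch, yaw] about the fixed x, y, z axes, in that order (R = Rz(yaw) Ry(pitch) Rx(roll)).
In Python, from rig import * gives the robot as it stands.
- The arm moves only by the shell command python3 -m creep 'ROWS' [FORCE]. ROWS is JSON, a list of rows, each an object of numbers: "x", "y", "z": the shift along the tool's x, y, z in mm; "rx", "ry", "rz": the turn, a rotation vector about the tool's x, y, z in rad; "hand": the finger opening in mm, from 0 to 85.4. A call has 1 to 20 rows; each row shifts and turns the commanded pose from where the row before left it, along the tool's axes as they then stand; what a row does not reach is not made up. A row lasts 1/8 s, in which the tool goes at most 62.5 mm and 10.7 degrees, less where a joint would pass 70% of its speed; a pose out of reach is approached as far as the arm can. A call with a gripper value outside its range is refused whole. The fingers move at their own pace and stop on an object; FORCE is the grip in N (left out, the last holds). Time passes only in rows, so rows that do not move let the fingers close. It gives the time, the measured TCP pose, the force, the opening and the grip force at its end, in the units of the state.
- sense(): the state, without advancing time (a new reading comes with each control period).
- grab_frame(name): name is "side" or "top" or "wrist"; returns the picture (400x640x3 uint8, red, green, blue); there is no depth.
- get_calibration(name): a dict with "K" (3x3 intrinsics, pixels), "R" (3x3) and "t" (3): a world point X has camera coordinates R X + t. Camera axes: x right, y down, z forward; pixel columns grow to the right and rows downward; lengths in mm; the calibration is good to about 2 mm. The wrist camera is an equidistant fisheye: a pixel r from the principal point sees the ray r / f radians off the axis. A picture is of the moment at which its call begins: read the wrist's pose just before it. get_calibration takes no time and is no camera call; for the wrist camera it gives the pose at the moment of the call.
- sign_off(): hands the job in; it is judged then, once.
The state is a dict: "clock": time; "qpos": joint angles; "qvel": joint speeds; "joint_efforts": joint torques, N m; "eef_pos": TCP position; "tcp_rot": TCP orientation; "contact_force": force on the tool from outside, world axes, zero at the start; "wrist_torque": the same for the moment, N m; "opening": opening from 0.0 (shut) to 1.0 (fully open); "grasp_force": force on a finger pad.
Only numpy, scipy, OpenCV 4.12 (cv2) and the standard library are available. Lean on these libraries where they do the work, as an engineer would, in place of code of your own. Each camera call takes 0.05 s, during which the arm holds its last target. There are 200 camera calls.

TASK

Tidy the office desk: slide the cover of the grey stamp box fully back, stand the rectangular wooden hand stamp upright on the floor of the open compartment, let go of it, and slide the cover fully shut again. Leave the round stamp standing where it is.

Things in the scene. Friction and masses are not known exactly. Their poses are not given: they have to be found in the camera images.
- well (a point): Centre of the inner floor of the open compartment of the grey plastic stamp box (fixed), 6 mm above the desk. z up; x along the box, the way the cover opens; y across. Walls: 68 mm off at -x, 58 mm at each y side; rim 90 mm above the desk. At +x, 65 mm off, begins the closed rear part, deck 82 mm above the desk. Outside, the box spans -74 to +208 mm in x and is 128 mm wide.
- cover_grip (a point): Point in the black upright bar amid the sliding aluminium cover (134 x 114 mm, top 90 mm above the desk), 10 mm under the bar's top. Bar: 16 mm thick along x, 60 mm across, 34 mm high; this point 114 mm above the desk. Axes parallel to those of well. Shut: straight above well (starts 0 to 25 mm ajar); fully open: 132 mm further to +x. Slides along x with about 2 N, stays where left.
- stamp_center (a point): Centre, half-way up (36 mm above its underside), of the rectangular wooden hand stamp to put away. Base 56 mm (x) by 32 mm (y), 14 mm high; on it an upright bar handle 40 mm (x) by 20 mm (y) up to the top, 72 mm above the underside. z up; about 80 g. Stands on the desk to the robot's right, near the round stamp and a cardboard tape core (84 mm wide, 24 mm high).
- round_stamp_center (a point): Centre, half-way up (36 mm), of the round wooden hand stamp, loose, a bystander of the same wood: round base 44 mm across, turned handle 30 mm across, 72 mm high. It stands on the desk at least 100 mm from the other stamp and must stay where it is.
Things that resemble listed ones, but are neither listed nor needed, are in the scene too. Leave any orange look-alike of the part that bears stamp_center alone.

How it is judged:
By the outcome, as a careful person would: the job done as asked, in the order asked, and still so for the second after the job is handed in, with the robot touching nothing.
It also fails if it takes over 58 s, if anything falls off the work surface, if the arm or the gripper's body presses on something with over 40 N, if the wrist force passes 120 N, or if a joint passes its speed limit or range.

## Working session

There is one attempt and no reset: what is moved stays moved. The work goes in short steps, Python scripts to look and compute and a shell command to move; the robot and the scene stay as the last step left them, time stands still between calls to the robot, and variables do not carry over. Pictures are saved under pics/ and viewed, at most 10 in all, crops included, and the job is handed in when it is done.

```bash
mkdir -p pics; ls
python3 - <<'E'
from rig import *
import cv2,numpy as np
s=sense();print(s)
for n in ("top","side"):
    im=grab_frame(n);cv2.imwrite(f"pics/{n}0.png",im[:,:,::-1]);c=get_calibration(n);print(n,c)
E
```

```text
pics
{'clock': 0.0, 'qpos': array([ 1.31161771e+00,  3.53688587e-01,  1.63412255e+00, -3.86178600e-06,
        1.15518541e+00, -2.40158945e-03]), 'qvel': array([-8.37062083e-04, -4.88881981e-05,  5.87707166e-04, -3.04679790e-05,
        2.36510092e-04,  1.52607642e-03]), 'joint_efforts': array([-1.66599297e-03, -6.05241251e+01, -3.42070735e+01, -3.15683455e-04,
        9.24833352e-03, -4.39501900e-05]), 'eef_pos': array([158.61034301, 604.05663385, 230.54137451]), 'tcp_rot': array([-3.14018876e+00,  1.59265381e-07,  2.88481719e+00]), 'contact_force': array([ 0.3483347 , -0.3102227 ,  0.59575928]), 'wrist_torque': array([ 0.00308122, -0.01756133, -0.04042182]), 'grasp_force': 0.0, 'opening': 1.0008012857472308}
top {'K': array([[411.43323668,   0.        , 319.43628894],
       [  0.        , 411.43323668, 200.08221523],
       [  0.        ,   0.        ,   1.        ]]), 'R': array([[ 0.02268847, -0.99961249,  0.0161277 ],
       [-0.98758039, -0.02491816, -0.15512594],
       [ 0.1554677 , -0.01240783, -0.98776305]]), 't': array([-141.09350075,  541.20123457,  869.95687332])}
side {'K': array([[386.0193044 ,   0.        , 323.62625825],
       [  0.        , 386.0193044 , 202.33661926],
       [  0.        ,   0.        ,   1.        ]]), 'R': array([[-0.93054212, -0.36569012,  0.0190287 ],
       [-0.28729425,  0.69685954, -0.65715204],
       [ 0.22705367, -0.61697449, -0.75351782]]), 't': array([441.47538629, 317.66479412, 802.32576797])}
```

View pics/top0.png

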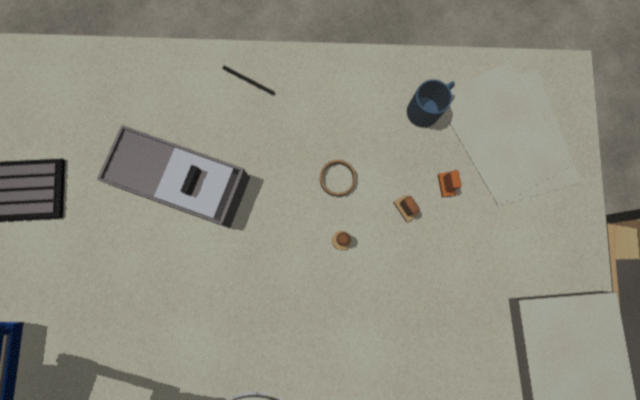

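View pics/side0.png

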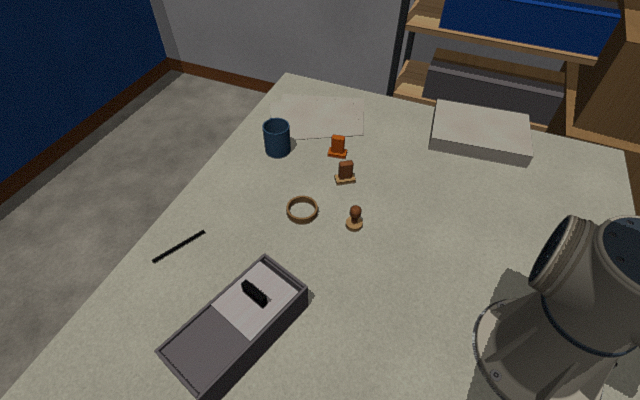

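The top view shows the box around (175,177), opening towards the upper left, with the bar at (191,180). The rectangular stamp is at (407,208), its orange look-alike at (450,183), the round stamp at (342,240) and the tape core at (338,178). Next I'll zoom in to measure.

Run:
```python
import cv2,numpy as np
t=cv2.imread("pics/top0.png");s=cv2.imread("pics/side0.png")
def crop(im,x,y,w,h,W,H): return cv2.resize(im[y:y+h,x:x+w],(W,H),interpolation=cv2.INTER_CUBIC)
a=crop(t,95,120,160,120,400,300)   # x2.5
b=crop(t,370,160,100,75,400,300)   # x4
c=crop(s,150,250,160,150,400,300) if 0 else crop(s,150,250,160,120,400,300)
d=crop(s,310,130,80,60,400,300)   # x5
cv2.imwrite("pics/crops.png",np.vstack([np.hstack([a,b]),np.hstack([c,d])]))
```

```text
(no output)
```

View pics/crops.png

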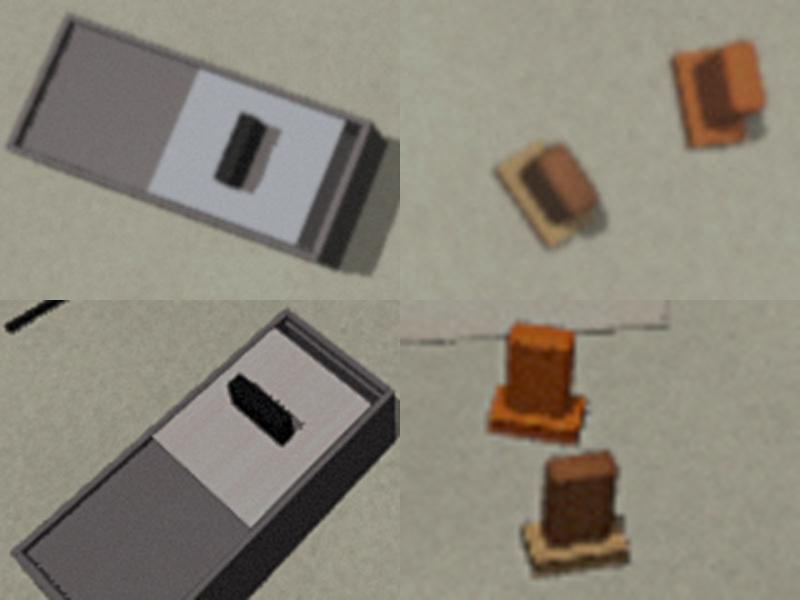

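```bash
cat > h.py <<'E'
from rig import *
import cv2,numpy as np
from scipy.optimize import least_squares
from scipy.spatial.transform import Rotation as Ro
def proj(n,P):
    c=get_calibration(n);q=(np.asarray(P)@c["R"].T+c["t"])@c["K"].T
    return q[:,:2]/q[:,2:]
def ray(n,uv,z):
    c=get_calibration(n);d=c["R"].T@np.linalg.solve(c["K"],[*uv,1]);o=-c["R"].T@c["t"]
    return o+d*(z-o[2])/d[2]
E
python3 - <<'E'
from h import *
def P(p,L):
    L=np.array(L,float);c,s=np.cos(p[2]),np.sin(p[2])
    return np.c_[p[0]+c*L[:,0]-s*L[:,1],p[1]+s*L[:,0]+c*L[:,1],L[:,2]]
def ob(o,s,l): return np.array(o)+np.array(l,float)/s
T=ob((95,120),2.5,[(68,15),(10,148),(368,123),(318,252),(202,68),(148,190),(346,120),(298,244)])
S=ob((150,250),2.5,[(290,10),(393,88),(10,252),(275,30),(372,105),(250,227),(152,137)])
def f(p):
    c=p[3]
    a=proj("top",P(p,[(208,-64,90),(208,64,90),(-74,-64,90),(-74,64,90),(c+67,-57,90),(c+67,57,90),(c-67,-57,90),(c-67,57,90)]))-T
    b=proj("side",P(p,[(-74,-64,90),(-74,64,90),(208,-64,90),(c-67,-57,90),(c-67,57,90),(c+67,57,90),(c+67,-57,90)]))-S
    return np.r_[a,b].ravel()
r=least_squares(f,[550,200,1.236,15],loss="soft_l1");print("box",r.x.round(3),f(r.x).round(1))
T2=ob((370,160),4,[(95,165),(150,247),(156,142),(198,190),(173,212),(135,160)])
S2=ob((310,130),5,[(153,177),(217,167),(146,162),(210,152),(133,277),(228,263)])
def g(p):
    a=proj("top",P(p,[(28,16,0),(-28,16,0),(20,-10,72),(-20,-10,72),(-20,10,72),(20,10,72)]))-T2
    b=proj("side",P(p,[(20,10,72),(-20,10,72),(20,-10,72),(-20,-10,72),(28,16,0),(-28,16,0)]))-S2
    return np.r_[a,b].ravel()
r=least_squares(g,[450,-300,.59],loss="soft_l1");print("stamp",r.x.round(3),g(r.x).round(1))
print("round",ray("top",(342.5,240),66),"tape",ray("top",(338,178),20),"orange",ray("top",(452,182),50))
E
```

```text
box [564.307 124.238   1.251  15.346] [-0.6 -1.4 -2.3  0.3  2.  -1.1 -0.4  3.9 -1.2 -0.3 -0.8  0.4 -0.2 -0.3
 -1.2  0.3 -1.  -2.1  1.5  0.5  0.2 -0.5 -0.1 -1.7  0.1 -0.9  0.6 -0.2
  0.2 -0.8]
stamp [ 537.164 -326.733  -30.776] [-2.1  1.1 -1.3  0.2  0.8 -2.   1.5  1.   0.4  0.8 -1.3 -1.2 -0.3  0.3
  0.7 -0.1 -1.  -1.5 -0.1 -1.8  0.3  0.4 -0.2 -0.2]
round [ 455.91308038 -178.96492012   66.        ] tape [ 600.5460959  -169.87980248   20.        ] orange [ 591.66374804 -422.74153401   50.        ]
```

```bash
cat >> h.py <<'E'
def to(xyz,yaw):
    "shift in tool axes (current measured) and turn about tool z to reach xyz,yaw pointing down"
    s=sense();R=Ro.from_euler("xyz",s["tcp_rot"])
    e=Ro.from_euler("xyz",[np.pi,0,yaw]);rv=(R.inv()*e).as_rotvec()
    print("t",round(s["clock"],2),"pos",s["eef_pos"].round(1),"rot",s["tcp_rot"].round(3),"F",s["contact_force"].round(1),"op",round(s["opening"],3),"gf",s["grasp_force"])
    print("shift tool",R.inv().apply(np.array(xyz)-s["eef_pos"]).round(1),"rotvec",rv.round(3))
E
python3 - <<'E'
import rig
print([n for n in dir(rig) if n[0]!='_'],getattr(rig,'grip_depth',None))
from h import *
to([569.1,138.8,200],2.822)
E
```

```text
['MotionError', 'get_calibration', 'grab_frame', 'grip_depth', 'sense', 'sign_off'] 18.700000000000003
t 0.1 pos [158.6 604.1 230.6] rot [-3.14  -0.     2.885] F [ 0.4 -0.3 -0.1] op 0.999 gf 0.0
shift tool [-515.2 -345.7   31.1] rotvec [-0.001  0.     0.063]
```

```bash
python3 -m creep '[{"x":-20,"y":-13},{"x":-45,"y":-30},{"x":-45,"y":-30},{"x":-45,"y":-30},{"x":-45,"y":-30},{"x":-45,"y":-30},{"x":-45,"y":-30},{"x":-45,"y":-30},{"x":-45,"y":-30},{"x":-45,"y":-31},{"x":-45,"y":-31},{"x":-30,"y":-20},{"x":-15,"y":-11},{"rz":0.063,"z":20},{"hand":60},{}]' 25
python3 - <<'E'
from h import *
to([569.1,138.8,170],2.822)
im=grab_frame("wrist");cv2.imwrite("pics/w1.png",im[:,:,::-1]);c=get_calibration("wrist");print(c)
E
```

```text
t 0.1 pos [158.6 604.1 230.6] rot [-3.14  -0.     2.885] F [ 0.4 -0.3 -0.1] op 0.999 gf 0.0
shift tool [-515.2 -345.7   61.1] rotvec [-0.001  0.     0.063]
{'K': array([[309.70691629,   0.        , 320.21949031],
       [  0.        , 309.70691629, 195.39536734],
       [  0.        ,   0.        ,   1.        ]]), 'R': array([[ 0.25430737,  0.96712227, -0.00150726],
       [ 0.91901388, -0.24117112,  0.3118493 ],
       [ 0.3012329 , -0.08069076, -0.95013038]]), 't': array([-623.54240556,  -40.01202794,  380.60507574])}schema error: expected keys x, y, z, rx, ry, rz, hand
```

View pics/w1.png

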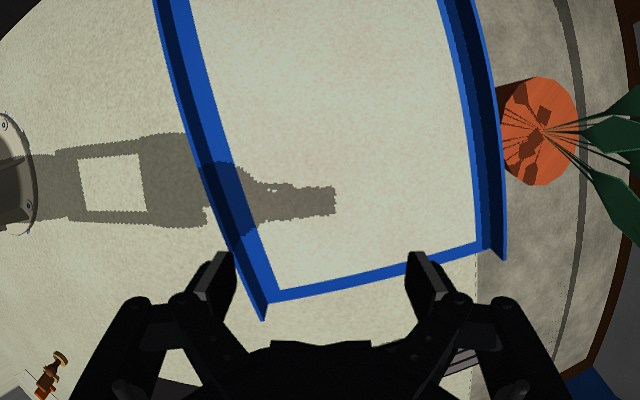

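The move was refused because an empty row isn't allowed. The picture shows only the blue tray under the start pose, with its walls at about (200,150) and (470,130). I'll send the move again.

```bash
python3 -m creep '[{"x":-20,"y":-13},{"x":-45,"y":-30},{"x":-45,"y":-30},{"x":-45,"y":-30},{"x":-45,"y":-30},{"x":-45,"y":-30},{"x":-45,"y":-30},{"x":-45,"y":-30},{"x":-45,"y":-30},{"x":-45,"y":-31},{"x":-45,"y":-31},{"x":-30,"y":-20},{"x":-15,"y":-11},{"rz":0.063,"z":20},{"hand":60},{"z":0}]' 25
python3 - <<'E'
from h import *
to([569.1,138.8,170],2.822)
c=get_calibration("wrist");im=grab_frame("wrist");cv2.imwrite("pics/w2.png",im[:,:,::-1]);np.savez("w2",**c)
E
```

```text
t 0.15 pos [158.7 604.2 230.7] rot [-3.141 -0.     2.885] F [-0.1 -0.3 -0.1] op 0.999 gf 0.0
shift tool [-515.2 -345.8   61.1] rotvec [-0.001  0.     0.063]schema error: expected keys x, y, z, rx, ry, rz, hand
```

View pics/w2.png

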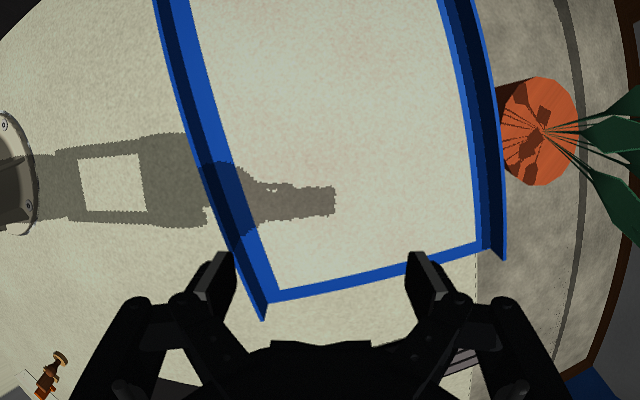

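It was refused again and the view is unchanged, so every row seems to need all seven keys. I'll write them in full.

```bash
python3 -m creep '[{"x":-20,"y":-13,"z":0,"rx":0,"ry":0,"rz":0,"hand":85},{"x":-45,"y":-30,"z":0,"rx":0,"ry":0,"rz":0,"hand":85},{"x":-45,"y":-30,"z":0,"rx":0,"ry":0,"rz":0,"hand":85},{"x":-45,"y":-30,"z":0,"rx":0,"ry":0,"rz":0,"hand":85},{"x":-45,"y":-30,"z":0,"rx":0,"ry":0,"rz":0,"hand":85},{"x":-45,"y":-30,"z":0,"rx":0,"ry":0,"rz":0,"hand":85},{"x":-45,"y":-30,"z":0,"rx":0,"ry":0,"rz":0,"hand":85},{"x":-45,"y":-30,"z":0,"rx":0,"ry":0,"rz":0,"hand":85},{"x":-45,"y":-30,"z":0,"rx":0,"ry":0,"rz":0,"hand":60},{"x":-45,"y":-31,"z":0,"rx":0,"ry":0,"rz":0,"hand":60},{"x":-45,"y":-31,"z":0,"rx":0,"ry":0,"rz":0,"hand":60},{"x":-30,"y":-20,"z":0,"rx":0,"ry":0,"rz":0,"hand":60},{"x":-15,"y":-11,"z":0,"rx":0,"ry":0,"rz":0,"hand":60},{"x":0,"y":0,"z":20,"rx":0,"ry":0,"rz":0.063,"hand":60},{"x":0,"y":0,"z":0,"rx":0,"ry":0,"rz":0,"hand":60}]' 25
python3 - <<'E'
from h import *
to([569.1,138.8,170],2.822)
c=get_calibration("wrist");im=grab_frame("wrist");cv2.imwrite("pics/w3.png",im[:,:,::-1]);np.savez("w3",**c)
E
```

```text
clock: 2.08
eef_pos: [567.4, 138.6, 210.0]
tcp_rot: [-3.14, -0.003, 2.822]
contact_force: [0.5, 0.6, 1.0]
opening: 0.703
grasp_force: 0.0
t 2.08 pos [567.4 138.6 210. ] rot [-3.140e+00 -3.000e-03  2.822e+00] F [0.5 0.6 1. ] op 0.703 gf 0.0
shift tool [-1.7  0.8 40. ] rotvec [-0.002 -0.003 -0.   ]
```

View pics/w3.png

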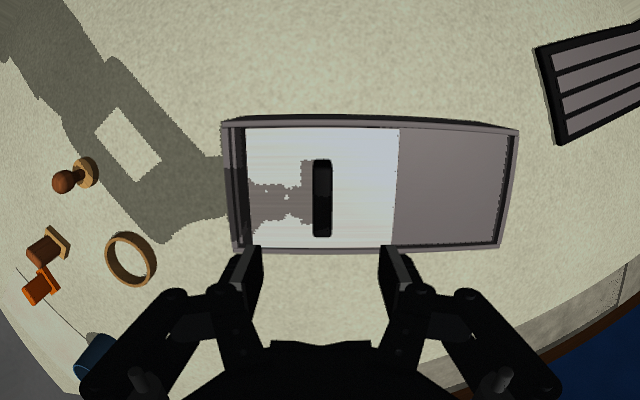

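The wrist view shows the bar from (313,160) to (332,237), the box rim from (222,121) to (518,131), and the cover's +x edge from (400,128) to (393,247). I'll refine the box pose from these.

```bash
cat >> h.py <<'E'
def wray(c,uv,z):
    f=c["K"][0,0];d=np.array(uv,float)-c["K"][:2,2];r=np.hypot(*d);th=r/f
    v=np.r_[np.sin(th)*d/r,np.cos(th)];v=c["R"].T@v;o=-c["R"].T@c["t"]
    return o+v*(z-o[2])/v[2]
E
python3 - <<'E'
from h import *
c=np.load("w3.npz")
w=np.array([564.3,124.2,0]);b=1.251;M=np.array([[np.cos(b),np.sin(b)],[-np.sin(b),np.cos(b)]])
for n,uv,z in [("bar",(322,160),124),("bar",(322,237),124),("barc",(322,198),124),("rim-x-y",(222,121),90),("rim+x-y",(518,131),90),("rim+x+y",(501,247),90),("rim-x+y",(235,253),90),("cov+",(400,128),90),("cov+",(393,247),90),("cov-",(247,127),90)]:
    p=wray(c,uv,z);print(n,p[:2].round(1),"box",(M@(p-w)[:2]).round(1))
E
```

```text
bar [535.6 149.5] box [15.  35.2]
bar [596.1 129.6] box [ 15.1 -28.5]
barc [564.2 140.1] box [15.1  5.1]
rim-x-y [480.7  76.1] box [-71.9  64.3]
rim+x-y [570.  339.9] box [206.6  62.4]
rim+x+y [689.7 303.8] box [209.9 -62.6]
rim-x+y [602.6  37.1] box [-70.7 -63.7]
cov+ [535.7 220.6] box [82.5 57.4]
cov+ [644.4 186.4] box [ 84.3 -56.4]
cov- [493.6  95.6] box [-49.4  58.1]
```

```bash
python3 -m creep '[{"x":0,"y":0,"z":30,"rx":0,"ry":0,"rz":0,"hand":60},{"x":0,"y":0,"z":35,"rx":0,"ry":0,"rz":0,"hand":60},{"x":0,"y":0,"z":30,"rx":0,"ry":0,"rz":0,"hand":60},{"x":0,"y":0,"z":18,"rx":0,"ry":0,"rz":0,"hand":60},{"x":0,"y":0,"z":0,"rx":0,"ry":0,"rz":0,"hand":10},{"x":0,"y":0,"z":0,"rx":0,"ry":0,"rz":0,"hand":10},{"x":0,"y":0,"z":0,"rx":0,"ry":0,"rz":0,"hand":10},{"x":0,"y":0,"z":0,"rx":0,"ry":0,"rz":0,"hand":10},{"x":0,"y":0,"z":0,"rx":0,"ry":0,"rz":0,"hand":10},{"x":0,"y":0,"z":0,"rx":0,"ry":0,"rz":0,"hand":10}]' 30
python3 - <<'E'
from h import *
w=np.array([564.6,125.2,0]);b=1.251;d=np.array([np.cos(b),np.sin(b),0])
p=sense()["eef_pos"];print("box x",(p-w)@d)
to(w+134*d+[0,0,97],2.822)
E
```

```text
clock: 3.38
eef_pos: [569.9, 139.3, 99.7]
tcp_rot: [3.14, 0.002, 2.822]
contact_force: [-1.0, 0.5, 7.1]
opening: 0.18
grasp_force: 31.1
box x 15.092814159643765
t 3.38 pos [569.9 139.3  99.7] rot [3.140e+00 2.000e-03 2.822e+00] F [-1.   0.5  7.1] op 0.18 gf 31.05581760406494
shift tool [  0.6 118.9   2.9] rotvec [ 0.001  0.002 -0.   ]
```

```bash
python3 -m creep '[{"x":0,"y":8,"z":-1.5,"rx":0,"ry":0,"rz":0,"hand":10},{"x":0,"y":18,"z":0,"rx":0,"ry":0,"rz":0,"hand":10},{"x":0,"y":22,"z":0,"rx":0,"ry":0,"rz":0,"hand":10},{"x":0,"y":22,"z":0,"rx":0,"ry":0,"rz":0,"hand":10},{"x":0,"y":20,"z":0,"rx":0,"ry":0,"rz":0,"hand":10},{"x":0,"y":14,"z":0,"rx":0,"ry":0,"rz":0,"hand":10},{"x":0,"y":9,"z":0,"rx":0,"ry":0,"rz":0,"hand":10},{"x":0,"y":4,"z":0,"rx":0,"ry":0,"rz":0,"hand":10},{"x":0,"y":1,"z":0,"rx":0,"ry":0,"rz":0,"hand":10},{"x":0,"y":0,"z":0,"rx":0,"ry":0,"rz":0,"hand":10}]'
python3 - <<'E'
from h import *
w=np.array([564.6,125.2,0]);b=1.251;d=np.array([np.cos(b),np.sin(b),0])
s=sense();p=s["eef_pos"];print("box x",(p-w)@d,"F along",s["contact_force"]@d)
E
```

```text
clock: 4.62
eef_pos: [607.0, 250.7, 99.8]
tcp_rot: [-3.141, 0.002, 2.822]
contact_force: [3.8, -4.4, -4.1]
opening: 0.178
grasp_force: 31.4
box x 132.41568788041178 F along -3.0041604639436077
```

```bash
python3 -m creep '[{"x":0,"y":2,"z":0,"rx":0,"ry":0,"rz":0,"hand":10},{"x":0,"y":2,"z":0,"rx":0,"ry":0,"rz":0,"hand":10},{"x":0,"y":0,"z":0,"rx":0,"ry":0,"rz":0,"hand":10}]'
python3 - <<'E'
from h import *
w=np.array([564.6,125.2,0]);b=1.251;d=np.array([np.cos(b),np.sin(b),0])
s=sense();p=s["eef_pos"];print("box x",(p-w)@d,"F along",s["contact_force"]@d)
E
```

```text
clock: 5.0
eef_pos: [607.0, 250.9, 99.8]
tcp_rot: [-3.135, 0.0, 2.822]
contact_force: [0.5, -20.4, 3.0]
opening: 0.181
grasp_force: 32.6
box x 132.604196843539 F along -19.204641028835233
```

```bash
python3 -m creep '[{"x":0,"y":-4,"z":0,"rx":0,"ry":0,"rz":0,"hand":50},{"x":0,"y":0,"z":0,"rx":0,"ry":0,"rz":0,"hand":60},{"x":0,"y":0,"z":0,"rx":0,"ry":0,"rz":0,"hand":60},{"x":0,"y":0,"z":-30,"rx":0,"ry":0,"rz":0,"hand":60},{"x":0,"y":0,"z":-40,"rx":0,"ry":0,"rz":0,"hand":60},{"x":0,"y":0,"z":-30,"rx":0,"ry":0,"rz":0,"hand":60},{"x":-6,"y":-30,"z":0,"rx":0,"ry":0,"rz":0,"hand":60},{"x":-10,"y":-50,"z":0,"rx":0,"ry":0,"rz":0,"hand":60},{"x":-10,"y":-50,"z":0,"rx":0,"ry":0,"rz":0,"hand":60},{"x":-10,"y":-50,"z":0,"rx":0,"ry":0,"rz":0,"hand":60},{"x":-10,"y":-50,"z":0,"rx":0,"ry":0,"rz":0,"hand":60},{"x":-10,"y":-50,"z":0,"rx":0,"ry":0,"rz":0,"hand":60},{"x":-10,"y":-50,"z":0,"rx":0,"ry":0,"rz":0,"hand":60},{"x":-10,"y":-50,"z":0,"rx":0,"ry":0,"rz":0,"hand":60},{"x":-10,"y":-50,"z":0,"rx":0,"ry":0,"rz":0,"hand":60},{"x":-10,"y":-50,"z":0,"rx":0,"ry":0,"rz":0,"hand":60},{"x":-10,"y":-50,"z":0,"rx":0,"ry":0,"rz":0,"hand":60},{"x":-9,"y":-30,"z":0,"rx":0,"ry":0,"rz":0,"hand":60},{"x":0,"y":-10,"z":0,"rx":0,"ry":0,"rz":0,"hand":60}]' && python3 -m creep '[{"x":0,"y":0,"z":0,"rx":0,"ry":0,"rz":0.18,"hand":60},{"x":0,"y":0,"z":0,"rx":0,"ry":0,"rz":0.18,"hand":60},{"x":0,"y":0,"z":0,"rx":0,"ry":0,"rz":0.18,"hand":60},{"x":0,"y":0,"z":0,"rx":0,"ry":0,"rz":0.18,"hand":60},{"x":0,"y":0,"z":0,"rx":0,"ry":0,"rz":0.18,"hand":60},{"x":0,"y":0,"z":0,"rx":0,"ry":0,"rz":0.18,"hand":60},{"x":0,"y":0,"z":0,"rx":0,"ry":0,"rz":0.18,"hand":60},{"x":0,"y":0,"z":0,"rx":0,"ry":0,"rz":0.18,"hand":60},{"x":0,"y":0,"z":0,"rx":0,"ry":0,"rz":0.18,"hand":60},{"x":0,"y":0,"z":0,"rx":0,"ry":0,"rz":0.18,"hand":60},{"x":0,"y":0,"z":0,"rx":0,"ry":0,"rz":0.18,"hand":60},{"x":0,"y":0,"z":0,"rx":0,"ry":0,"rz":0.18,"hand":60},{"x":0,"y":0,"z":0,"rx":0,"ry":0,"rz":0.022,"hand":60},{"x":0,"y":0,"z":0,"rx":0,"ry":0,"rz":0,"hand":60}]'
python3 - <<'E'
from h import *
to([537.2,-326.7,160],.64)
c=get_calibration("wrist");im=grab_frame("wrist");cv2.imwrite("pics/w4.png",im[:,:,::-1]);np.savez("w4",**c)
E
```

```text
clock: 7.38
eef_pos: [536.1, -327.6, 199.7]
tcp_rot: [-3.142, 0.0, 2.82]
contact_force: [0.7, 0.9, 0.4]
opening: 0.706
grasp_force: 0.0
clock: 9.12
eef_pos: [536.2, -325.6, 199.9]
tcp_rot: [-3.141, -0.0, 0.644]
contact_force: [-0.3, -0.7, -0.2]
opening: 0.702
grasp_force: 0.0
t 9.12 pos [ 536.2 -325.6  199.9] rot [-3.141 -0.     0.644] F [-0.3 -0.7 -0.2] op 0.702 gf 0.0
shift tool [ 0.1  1.5 39.9] rotvec [-0.    -0.     0.004]
```

View pics/w4.png

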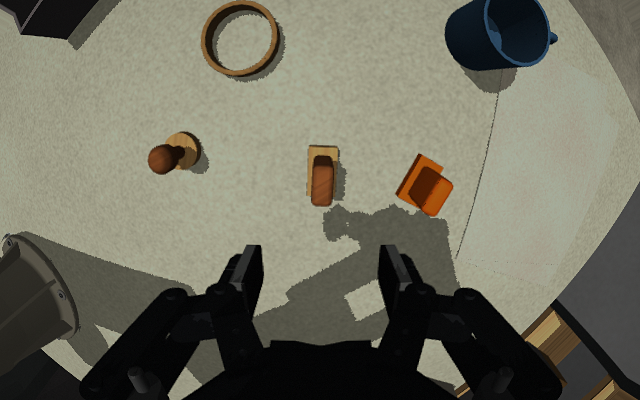

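The wrist view shows the stamp handle's top face from (312,165) to (333,206), aligned with the fingers. The orange look-alike is clear to the right, at (427,187).

Run:
```python
from h import *
c=np.load("w4.npz")
top=[wray(c,uv,72) for uv in [(312,166),(333,166),(333,206),(312,206)]]
m=np.mean(top,0);print(np.round(top,1),m)
a=(top[0]+top[1]-top[2]-top[3])/2;print("len",np.hypot(*a[:2]),np.arctan2(a[1],a[0])%np.pi,np.hypot(*(top[0]-top[1])[:2]))
print([wray(c,uv,14)[:2].round(1) for uv in [(309,147),(339,147)]])
to([m[0],m[1],54-18.7],.64)
```

```text
[[ 546.4 -308.9   72. ]
 [ 557.6 -323.9   72. ]
 [ 527.5 -347.1   72. ]
 [ 515.8 -331.5   72. ]] [ 536.8048597  -327.83168884   72.        ]
len 38.035169124133716 0.6455691675374513 18.769896312350415
[array([ 549.8, -300.5]), array([ 569.1, -326.2])]
t 9.18 pos [ 536.2 -325.7  199.8] rot [-3.142 -0.     0.643] F [-0.1  0.2 -0.3] op 0.703 gf 0.0
shift tool [ -0.8   2.1 164.5] rotvec [-0.    -0.     0.003]
```

```bash
python3 -m creep '[{"x":-1,"y":2,"z":25,"rx":0,"ry":0,"rz":0,"hand":60},{"x":0,"y":0,"z":40,"rx":0,"ry":0,"rz":0,"hand":60},{"x":0,"y":0,"z":40,"rx":0,"ry":0,"rz":0,"hand":60},{"x":0,"y":0,"z":35,"rx":0,"ry":0,"rz":0,"hand":60},{"x":0,"y":0,"z":20,"rx":0,"ry":0,"rz":0,"hand":60},{"x":0,"y":0,"z":3,"rx":0,"ry":0,"rz":0,"hand":60},{"x":0,"y":0,"z":0,"rx":0,"ry":0,"rz":0,"hand":12},{"x":0,"y":0,"z":0,"rx":0,"ry":0,"rz":0,"hand":12},{"x":0,"y":0,"z":0,"rx":0,"ry":0,"rz":0,"hand":12},{"x":0,"y":0,"z":0,"rx":0,"ry":0,"rz":0,"hand":12},{"x":0,"y":0,"z":0,"rx":0,"ry":0,"rz":0,"hand":12},{"x":0,"y":0,"z":0,"rx":0,"ry":0,"rz":0,"hand":12}]' 40
```

```text
clock: 10.68
eef_pos: [537.3, -328.9, 38.1]
tcp_rot: [3.14, -0.001, 0.64]
contact_force: [0.2, 0.6, 6.5]
opening: 0.227
grasp_force: 41.2
```

```bash
python3 -m creep '[{"x":0,"y":0,"z":-15,"rx":0,"ry":0,"rz":0,"hand":12},{"x":0,"y":0,"z":-40,"rx":0,"ry":0,"rz":0,"hand":12},{"x":0,"y":0,"z":-40,"rx":0,"ry":0,"rz":0,"hand":12},{"x":0,"y":0,"z":-40,"rx":0,"ry":0,"rz":0,"hand":12},{"x":0,"y":0,"z":-25,"rx":0,"ry":0,"rz":-0.1,"hand":12},{"x":0,"y":0,"z":0,"rx":0,"ry":0,"rz":-0.17,"hand":12},{"x":0,"y":0,"z":0,"rx":0,"ry":0,"rz":-0.17,"hand":12},{"x":0,"y":0,"z":0,"rx":0,"ry":0,"rz":-0.17,"hand":12},{"x":20,"y":-5.3,"z":0,"rx":0,"ry":0,"rz":0,"hand":12},{"x":40,"y":-10.6,"z":0,"rx":0,"ry":0,"rz":0,"hand":12},{"x":50,"y":-13.2,"z":0,"rx":0,"ry":0,"rz":0,"hand":12},{"x":50,"y":-13.2,"z":0,"rx":0,"ry":0,"rz":0,"hand":12},{"x":50,"y":-13.2,"z":0,"rx":0,"ry":0,"rz":0,"hand":12},{"x":50,"y":-13.2,"z":0,"rx":0,"ry":0,"rz":0,"hand":12},{"x":50,"y":-13.2,"z":0,"rx":0,"ry":0,"rz":0,"hand":12},{"x":50,"y":-13.2,"z":0,"rx":0,"ry":0,"rz":0,"hand":12},{"x":40,"y":-10.6,"z":0,"rx":0,"ry":0,"rz":0,"hand":12},{"x":25,"y":-7,"z":0,"rx":0,"ry":0,"rz":0,"hand":12},{"x":15,"y":-4,"z":0,"rx":0,"ry":0,"rz":0,"hand":12},{"x":0,"y":0,"z":0,"rx":0,"ry":0,"rz":0,"hand":12}]'
python3 - <<'E'
from h import *
to([564.8,125.8,44],1.251)
im=grab_frame("side");cv2.imwrite("pics/s5.png",im[:,:,::-1][100:400,100:500])
E
```

```text
clock: 13.18
eef_pos: [564.1, 126.8, 196.9]
tcp_rot: [-3.142, 0.0, 1.25]
contact_force: [-0.7, -0.4, -1.4]
opening: 0.229
grasp_force: 40.1
t 13.18 pos [564.1 126.8 196.9] rot [-3.142  0.     1.25 ] F [-0.7 -0.4 -1.4] op 0.229 gf 40.137274861335754
shift tool [ -0.7   1.  152.9] rotvec [-0.     0.    -0.001]
```

View pics/s5.png

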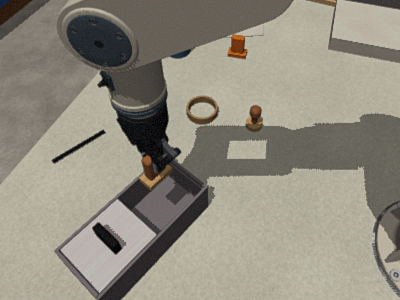

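The stamp hangs level at (150,175) over the open compartment, the cover is fully back and the round stamp at (255,115) hasn't been disturbed. Lowering now.

```bash
python3 -m creep '[{"x":-1,"y":1,"z":20,"rx":0,"ry":0,"rz":0,"hand":12},{"x":0,"y":0,"z":35,"rx":0,"ry":0,"rz":0,"hand":12},{"x":0,"y":0,"z":35,"rx":0,"ry":0,"rz":0,"hand":12},{"x":0,"y":0,"z":30,"rx":0,"ry":0,"rz":0,"hand":12},{"x":0,"y":0,"z":18,"rx":0,"ry":0,"rz":0,"hand":12},{"x":0,"y":0,"z":8,"rx":0,"ry":0,"rz":0,"hand":12},{"x":0,"y":0,"z":4,"rx":0,"ry":0,"rz":0,"hand":12},{"x":0,"y":0,"z":1,"rx":0,"ry":0,"rz":0,"hand":12},{"x":0,"y":0,"z":0,"rx":0,"ry":0,"rz":0,"hand":12}]'
```

```text
clock: 14.35
eef_pos: [565.6, 124.8, 46.4]
tcp_rot: [3.141, -0.001, 1.25]
contact_force: [-0.8, -1.0, -1.8]
opening: 0.227
grasp_force: 40.2
```

```bash
python3 -m creep '[{"x":0,"y":0,"z":1,"rx":0,"ry":0,"rz":0,"hand":12},{"x":0,"y":0,"z":1,"rx":0,"ry":0,"rz":0,"hand":12},{"x":0,"y":0,"z":0.5,"rx":0,"ry":0,"rz":0,"hand":12},{"x":0,"y":0,"z":0,"rx":0,"ry":0,"rz":0,"hand":12}]'
```

```text
clock: 14.85
eef_pos: [565.4, 124.9, 44.1]
tcp_rot: [3.141, -0.0, 1.25]
contact_force: [-2.7, 0.7, 7.3]
opening: 0.229
grasp_force: 41.5
```

Contact was made at the expected height, so I'll release and lift.

```bash
python3 -m creep '[{"x":0,"y":0,"z":-0.5,"rx":0,"ry":0,"rz":0,"hand":25},{"x":0,"y":0,"z":0,"rx":0,"ry":0,"rz":0,"hand":45},{"x":0,"y":0,"z":0,"rx":0,"ry":0,"rz":0,"hand":45},{"x":0,"y":0,"z":0,"rx":0,"ry":0,"rz":0,"hand":45},{"x":0,"y":0,"z":-10,"rx":0,"ry":0,"rz":0,"hand":45},{"x":0,"y":0,"z":-30,"rx":0,"ry":0,"rz":0,"hand":45},{"x":0,"y":0,"z":-40,"rx":0,"ry":0,"rz":0,"hand":45},{"x":0,"y":0,"z":-40,"rx":0,"ry":0,"rz":0,"hand":45},{"x":0,"y":0,"z":-30,"rx":0,"ry":0,"rz":0,"hand":45},{"x":0,"y":0,"z":0,"rx":0,"ry":0,"rz":-0.17,"hand":60},{"x":0,"y":0,"z":0,"rx":0,"ry":0,"rz":-0.18,"hand":60},{"x":0,"y":0,"z":0,"rx":0,"ry":0,"rz":-0.18,"hand":60},{"x":0,"y":0,"z":0,"rx":0,"ry":0,"rz":-0.18,"hand":60},{"x":0,"y":0,"z":0,"rx":0,"ry":0,"rz":-0.18,"hand":60},{"x":0,"y":0,"z":0,"rx":0,"ry":0,"rz":-0.18,"hand":60},{"x":0,"y":0,"z":0,"rx":0,"ry":0,"rz":-0.18,"hand":60},{"x":0,"y":0,"z":0,"rx":0,"ry":0,"rz":-0.18,"hand":60},{"x":0,"y":0,"z":0,"rx":0,"ry":0,"rz":-0.14,"hand":60},{"x":0,"y":0,"z":0,"rx":0,"ry":0,"rz":0,"hand":60}]'
python3 - <<'E'
from h import *
to([607,250.9,100],2.822)
im=grab_frame("wrist");cv2.imwrite("pics/w6.png",im[:,:,::-1])
E
```

```text
clock: 17.23
eef_pos: [565.2, 124.7, 194.4]
tcp_rot: [3.141, 0.0, 2.819]
contact_force: [0.1, -0.1, -0.2]
opening: 0.701
grasp_force: 0.0
t 17.23 pos [565.2 124.7 194.4] rot [3.141 0.    2.819] F [ 0.1 -0.1 -0.2] op 0.701 gf 0.0
shift tool [  0.5 132.9  94.4] rotvec [ 0.     0.    -0.003]
```

View pics/w6.png

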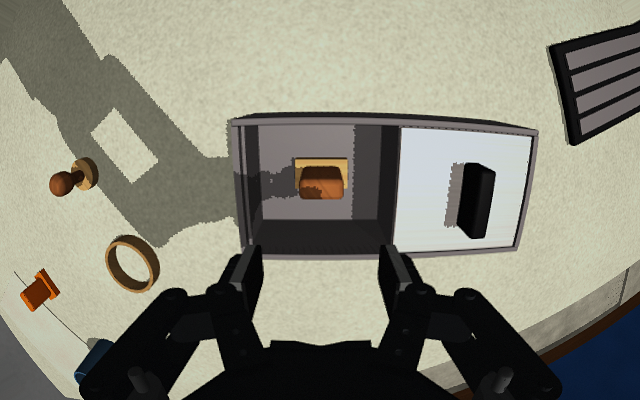

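The stamp stands upright and free at (321,178) in the compartment, with the bar at (475,200). Next I'll grip the bar and close the cover.

```bash
python3 -m creep '[{"x":0,"y":25,"z":0,"rx":0,"ry":0,"rz":0,"hand":60},{"x":0,"y":45,"z":0,"rx":0,"ry":0,"rz":0,"hand":60},{"x":0,"y":42,"z":0,"rx":0,"ry":0,"rz":0,"hand":60},{"x":0,"y":21,"z":0,"rx":0,"ry":0,"rz":0,"hand":60},{"x":0,"y":0,"z":15,"rx":0,"ry":0,"rz":0,"hand":60},{"x":0,"y":0,"z":30,"rx":0,"ry":0,"rz":0,"hand":60},{"x":0,"y":0,"z":30,"rx":0,"ry":0,"rz":0,"hand":60},{"x":0,"y":0,"z":18,"rx":0,"ry":0,"rz":0,"hand":60},{"x":0,"y":0,"z":0,"rx":0,"ry":0,"rz":0,"hand":10},{"x":0,"y":0,"z":0,"rx":0,"ry":0,"rz":0,"hand":10},{"x":0,"y":0,"z":0,"rx":0,"ry":0,"rz":0,"hand":10},{"x":0,"y":0,"z":0,"rx":0,"ry":0,"rz":0,"hand":10},{"x":0,"y":0,"z":0,"rx":0,"ry":0,"rz":0,"hand":10},{"x":0,"y":0,"z":0,"rx":0,"ry":0,"rz":0,"hand":10}]' 30
python3 - <<'E'
from h import *
to([565.1,125.7,101],2.822)
E
```

```text
clock: 19.02
eef_pos: [607.8, 250.4, 102.1]
tcp_rot: [3.141, 0.001, 2.82]
contact_force: [-1.6, -5.4, 5.6]
opening: 0.18
grasp_force: 31.8
t 19.02 pos [607.8 250.4 102.1] rot [3.141e+00 1.000e-03 2.820e+00] F [-1.6 -5.4  5.6] op 0.18 gf 31.768555641174316
shift tool [   1.  -131.8    1.1] rotvec [ 0.     0.001 -0.002]
```

```bash
python3 -m creep '[{"x":0,"y":-8,"z":-1,"rx":0,"ry":0,"rz":0,"hand":10},{"x":0,"y":-18,"z":0,"rx":0,"ry":0,"rz":0,"hand":10},{"x":0,"y":-22,"z":0,"rx":0,"ry":0,"rz":0,"hand":10},{"x":0,"y":-22,"z":0,"rx":0,"ry":0,"rz":0,"hand":10},{"x":0,"y":-22,"z":0,"rx":0,"ry":0,"rz":0,"hand":10},{"x":0,"y":-18,"z":0,"rx":0,"ry":0,"rz":0,"hand":10},{"x":0,"y":-12,"z":0,"rx":0,"ry":0,"rz":0,"hand":10},{"x":0,"y":-7,"z":0,"rx":0,"ry":0,"rz":0,"hand":10},{"x":0,"y":-2,"z":0,"rx":0,"ry":0,"rz":0,"hand":10},{"x":0,"y":-1,"z":0,"rx":0,"ry":0,"rz":0,"hand":10},{"x":0,"y":0,"z":0,"rx":0,"ry":0,"rz":0,"hand":10}]'
python3 - <<'E'
from h import *
to([565.1,125.7,101],2.822)
E
```

```text
clock: 20.4
eef_pos: [566.0, 125.1, 102.2]
tcp_rot: [3.14, 0.002, 2.819]
contact_force: [6.5, 2.9, -4.2]
opening: 0.182
grasp_force: 30.6
t 20.4 pos [566.  125.1 102.2] rot [3.140e+00 2.000e-03 2.819e+00] F [ 6.5  2.9 -4.2] op 0.182 gf 30.578428208827972
shift tool [1.  0.3 1.2] rotvec [ 0.002  0.002 -0.003]
```

```bash
python3 -m creep '[{"x":0,"y":-2,"z":0,"rx":0,"ry":0,"rz":0,"hand":10},{"x":0,"y":-1,"z":0,"rx":0,"ry":0,"rz":0,"hand":10},{"x":0,"y":0,"z":0,"rx":0,"ry":0,"rz":0,"hand":10}]'
```

```text
clock: 20.78
eef_pos: [565.9, 125.0, 102.2]
tcp_rot: [3.136, 0.002, 2.818]
contact_force: [8.3, 17.9, -9.7]
opening: 0.182
grasp_force: 30.2
```

It's against the end stop. I'll ease the load, release, lift clear and check.

```bash
python3 -m creep '[{"x":0,"y":2,"z":0,"rx":0,"ry":0,"rz":0,"hand":10},{"x":0,"y":0,"z":0,"rx":0,"ry":0,"rz":0,"hand":30},{"x":0,"y":0,"z":0,"rx":0,"ry":0,"rz":0,"hand":60},{"x":0,"y":0,"z":0,"rx":0,"ry":0,"rz":0,"hand":60},{"x":0,"y":0,"z":0,"rx":0,"ry":0,"rz":0,"hand":60},{"x":0,"y":0,"z":-15,"rx":0,"ry":0,"rz":0,"hand":60},{"x":0,"y":0,"z":-30,"rx":0,"ry":0,"rz":0,"hand":60},{"x":0,"y":0,"z":-40,"rx":0,"ry":0,"rz":0,"hand":60},{"x":0,"y":0,"z":-30,"rx":0,"ry":0,"rz":0,"hand":60},{"x":0,"y":0,"z":0,"rx":0,"ry":0,"rz":0,"hand":60},{"x":0,"y":0,"z":0,"rx":0,"ry":0,"rz":0,"hand":60}]'
python3 - <<'E'
from h import *
im=grab_frame("wrist");cv2.imwrite("pics/w7.png",im[:,:,::-1])
E
```

```text
clock: 22.15
eef_pos: [564.9, 124.6, 216.9]
tcp_rot: [3.142, -0.0, 2.82]
contact_force: [-0.0, 0.5, -0.3]
opening: 0.699
grasp_force: 0.0
```

View pics/w7.png

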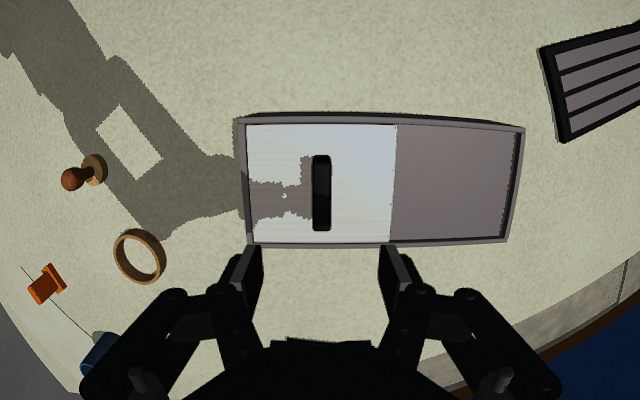

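The cover is flush with the -x rim at (248,180) with no gap, the round stamp still stands at (85,172), and the gripper is clear.

```bash
python3 -c "
from rig import *
print(sign_off())"
```

```text
the job is handed in; nothing more can be done
None
```

The job is handed in at about 22 s of the 58 s allowed: the rectangular stamp stands upright in the box, the cover is fully shut against its stop, and the round stamp was left where it stood.

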